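# Load a test cassette into the slot of a bench reader

## Task

Take the test cassette (the tall one with the collar and flat rectangular grip) out of the stand and load it into the slot on top of the reader, with its result window towards the reader's sloping screen side. Push it down gently but firmly past the spring in the slot until it is right down on its seat, which you must feel for, and never lean hard on it. Let go of it there and leave the two check pieces, the tube rack and the loose cap where they are.

Things in the scene. Friction and masses are not known exactly. Their poses are not given: they have to be found in the camera images.
- cassette_grip (a point): Place to hold the test cassette: flat, white, upright in one of the stand's pockets. Blade 22 mm wide (its y), 6 thick (its x), 64 long (z, up), flat foot; on it a collar 32 (y) by 22 (x) by 4 mm, too big for the slot; on that a grip tab 26 (y) by 10 (x) by 34 mm high. This point, in the tab's middle, is 90 mm above the foot, 22 above the collar, 12 below the top. 20 to 45 g.
- cassette_foot (a point): Centre of the cassette's flat lower end, axes as cassette_grip.
- cassette_window (a point): Centre of the result window on the cassette's face that looks along its -x: a grey-framed pale strip 9 by 22 mm, 48 mm above the foot, 3 mm from the mid-plane.
- slot_mouth (a point): Centre of the slot's mouth in the reader's flat top, 110 mm above the bench, axes as the reader. Upright channel 7.6 (x) by 23.6 mm (y), 0.8 mm free on each side of the blade, no lead-in. A leaf spring in its back (+x) wall meets the foot 10 to 25 mm down: pushing past takes some 2 to 6 N, then it grips the blade and holds it by friction.
- reader: White bench reader, fixed, 180 deep (x) by 150 wide (y) by 110 mm high. Origin on the bench under the slot; -x is the front with the sloping screen, which falls away from 38 mm before the slot; the top is flat 60 mm behind it and 75 mm to each side. The cassette must never press on it with over 30 N (walls, spring and seat added up).
- seat_switch (a joint): Feeler pin standing 5 mm out of the hard seat: 0 = untouched, 0.005 (m) = cassette right down on the seat; light spring, 1 N. The seat is on a carriage inside the reader, which waits, firmly locked, anywhere from 38 to 60 mm below the mouth, not visible from outside; so the seated cassette's collar stays 4 to 26 mm above the reader's top.
- stand: Grey block 56 (x) by 190 (y) by 30 mm high, fixed, with three pockets 60 mm apart in a row along its y; pockets 24 mm deep (floor 6 mm above the bench), 2 mm wider than the blades. Origin at the centre of its underside.
- check1: Check piece standing in another pocket of the stand: same blade section, only 58 mm tall in all, with a round black knob 16 mm across on top. Origin at its foot. To be left alone.
- check2: Second check piece, same as check1. To be left alone.
- tube_rack: Orange rack, 85 (x) by 252 (y) mm, with sample tubes up to 70 mm high. Origin at the centre of its underside. To be left alone.
- cap: Loose orange screw cap, 18 mm across, 14 mm high, lying on the bench. Origin at its underside. To be left alone.
Not all that is in view belongs to the job. Leave any pink look-alike of the part that bears cassette_grip alone.

How it is judged:
By the outcome, as a careful person would: the job done as asked, in the order asked, and still so for the second after the job is handed in, with the robot touching nothing.
It also fails if it takes over 54 s, if anything falls off the work surface, if the arm or the gripper's body presses on something with over 40 N, if the wrist force passes 120 N, or if a joint passes its speed limit or range.

## Robot

A 6-joint arm with a two-finger parallel gripper is mounted at the origin on the work surface. World frame = base frame: x ahead of the robot, y to its left, z up, the work surface at z = 0. Lengths are in m, angles in rad, forces in N, time in s.
With the tool pointing down it reaches from about 0.425 to 0.95 m from the base axis. Payload 3.5 kg.
Tool frame: the origin (TCP) lies on the centre line of the jaws, within the pads' length; the fingertips stand ahead of it and the grasp point (between the pads) lies 11 mm behind it (tips_ahead is the z of the fingertips in the tool frame, in m); z points along the fingers, y is the direction in which the jaws open and shut (so a half turn about z gives the same grasp; the last joint's range is limited). The gripper opens to 85 mm and grips with 20 to 120 N. Pads are 22 mm wide; open, the fingers measure 114 mm over their backs; the gripper's body (76 mm by 85 mm) begins 54 mm behind the grasp point. The pads swing forward as they close: fully open they stand 13 mm farther back than shut.
Start: joints at [-1.326, 0.286, 1.577, -0, 1.279, -0.15], TCP at [0.26, -0.623, 0.239] pointing down, gripper open.
Joint ranges: [-2.77, 2.77], [-0.9, 2.22], [0.21, 2.48], [-1.53, 4.67], [0.24, 2.81], [-2.84, 2.84]. Speed limits (rad/s): [2.79, 2.79, 3.14, 3.14, 3.14, 3.14].

## Interface

Orientations are given as a unit quaternion [x, y, z, w].
In Python, from plant import * gives the robot as it stands. The module is installed in compiled form; this text tells all that it offers.
- The arm moves only by the tool move_arm, never from a script. Its arguments are lists of equal length, an entry for each row: "linear": the shift along the world's x, y, z in m, a list of three; "twist": the turn, a rotation vector about the world's x, y, z in degrees, a list of three. A call has 1 to 20 rows; each row shifts and turns the pose as measured when the row begins; what a row does not reach is not made up. A row lasts 1/12 s, in which the tool goes at most 41.7 mm and 7.16 degrees, less where a joint would pass 70% of its speed; a pose out of reach is approached as far as the arm can. A call is refused whole if a number of a shift passes 0.0417 or a number of a turn 7.16, either way. A call with a gripper value outside its range is refused whole. "grip" is the opening, from 0 (shut) to 1 (fully open), set as the call begins (left out, the last holds). The fingers move at their own pace and stop on an object; "force" is the grip in N (left out, the last holds). Time passes only in rows, so rows that do not move let the fingers close. It gives the time, the measured TCP pose, the force and the opening at its end, in the units of the state.
- get_state(): the state, without advancing time (a new reading comes with each control period).
- read_camera(name): name is "side" or "top" or "wrist"; returns a dict with "img" (420x560x3 uint8, blue, green, red), "depth" (420x560 float32, m along the optical axis (not along the pixel's ray), 0 where there is no reading), "fx", "fy", "cx", "cy" (pixels), "rvec" (rotation vector, rad) and "tvec" (3), from world to camera coordinates, as OpenCV has them. Camera axes: x right, y down, z forward; pixel columns grow to the right and rows downward; lengths in m; the calibration is good to about 2 mm. A picture is of the moment at which its call begins.
- sign_off(): hands the job in, once; it reports no verdict.
The state is a dict: "time": time; "qpos": joint angles; "dq": joint speeds; "joint_efforts": joint torques, N m; "eef_pos": TCP position; "tcp_rot": TCP orientation; "contact_force": force on the tool from outside, world axes, zero at the start; "wrist_torque": the same for the moment, N m; "opening": opening from 0.0 (shut) to 1.0 (fully open).
Only numpy, scipy, OpenCV 4.12 (cv2) and the standard library are available. Lean on these libraries where they do the work, as an engineer would, in place of code of your own. Each camera call takes 0.05 s, during which the arm holds its last target.

## Working session

There is one attempt and no reset: what is moved stays moved. The work goes in short steps, Python scripts to look and compute and a tool call to move; the robot and the scene stay as the last step left them, time stands still between calls to the robot, and variables do not carry over. Pictures are saved under pics/ and viewed, and the job is handed in when it is done.

Besides the shell and the picture viewer there is one more tool, called after "Emit:" by a JSON object that holds its "method" and its "body", one argument or row to a line. move_arm: Moves the arm, as the interface text tells. Its arguments: {"type":"object","properties":{"linear":{"type":"array","items":{"type":"array","items":{"type":"number"}}},"twist":{"type":"array","items":{"type":"array","items":{"type":"number"}}},"grip":{"type":"number"},"force":{"type":"number"}},"required":["linear","twist"]}

```bash
mkdir -p pics; cat > h.py <<'E'
from plant import *
import numpy as np, cv2, pickle
def cap(n,tag):
    c=read_camera(n); pickle.dump(c,open(f'{tag}.pkl','wb')); cv2.imwrite(f'pics/{tag}.png',c['img']); return c
def ld(tag): return pickle.load(open(f'{tag}.pkl','rb'))
def Rt(c): return cv2.Rodrigues(np.array(c['rvec'],float))[0],np.array(c['tvec'],float).ravel()
def ray(c,u,v):
    R,t=Rt(c); d=R.T@np.array([(u-c['cx'])/c['fx'],(v-c['cy'])/c['fy'],1]); return -R.T@t,d
def plane(c,u,v,z):
    o,d=ray(c,u,v); return o+d*(z-o[2])/d[2]
def dep(c,u,v):
    o,d=ray(c,u,v); return o+d*c['depth'][int(v),int(u)]
def proj(c,p):
    R,t=Rt(c); q=R@np.array(p)+t; return c['fx']*q[0]/q[2]+c['cx'],c['fy']*q[1]/q[2]+c['cy']
def cloud(c):
    R,t=Rt(c); v,u=np.mgrid[0:420,0:560]; z=c['depth']
    P=np.stack([(u-c['cx'])/c['fx']*z,(v-c['cy'])/c['fy']*z,z],-1)
    return (P-t)@R
E
python3 - <<'E'
from h import *
for n in ['top','side','wrist']:
    c=cap(n,n+'0'); print(n,ray(c,280,210),c['fx'])
print(get_state())
E
```

```text
top (array([0.40736139, 0.06631093, 0.93194604]), array([ 0.17205012, -0.04291791, -0.98421469])) 464.6697626963755
side (array([0.1832274 , 0.66856619, 0.58974177]), array([ 0.42237396, -0.71829885, -0.55295086])) 465.75050692208646
wrist (array([ 0.32313246, -0.59623661,  0.37235814]), array([-0.24802903, -0.09672544, -0.96393225])) 306.91155520860235
{'time': 0.15, 'qpos': array([-1.32602400e+00,  2.86994356e-01,  1.57785707e+00, -2.00255162e-05,
        1.27861644e+00, -1.49966835e-01]), 'dq': array([ 0.00026668, -0.00220648, -0.00267519,  0.00051628, -0.00041959,
       -0.00302904]), 'joint_efforts': array([ 1.00533485e-03, -4.06604612e+01, -2.93142486e+01, -1.39837198e-04,
        3.96440446e-03, -5.77410674e-06]), 'eef_pos': array([ 0.2595023 , -0.62257428,  0.23823461]), 'tcp_rot': array([ 9.80584772e-01,  1.96093411e-01, -5.40033759e-05, -9.36098490e-04]), 'contact_force': array([ 1.11781218, -0.43307599, -0.59299467]), 'wrist_torque': array([-0.02567843,  0.02045431,  0.00553909]), 'opening': 1.002796461863482}
```

View pics/top0.png

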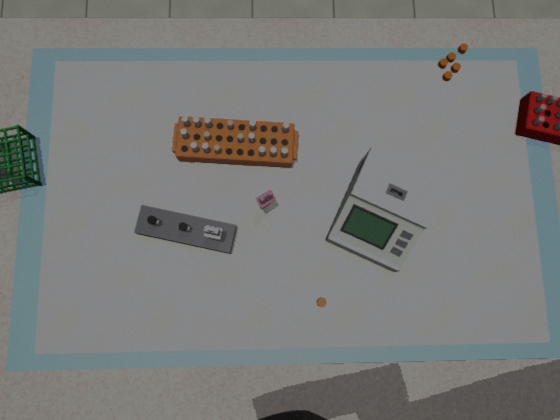

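View pics/side0.png

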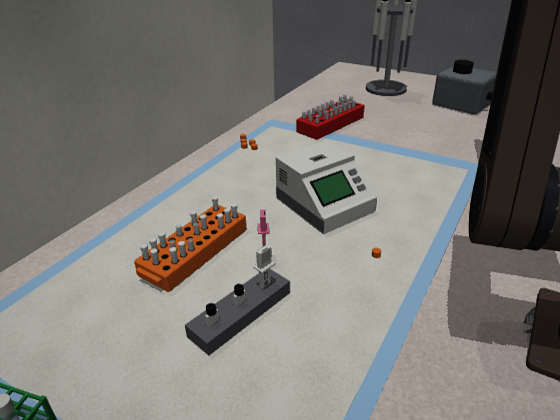

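View pics/wrist0.png

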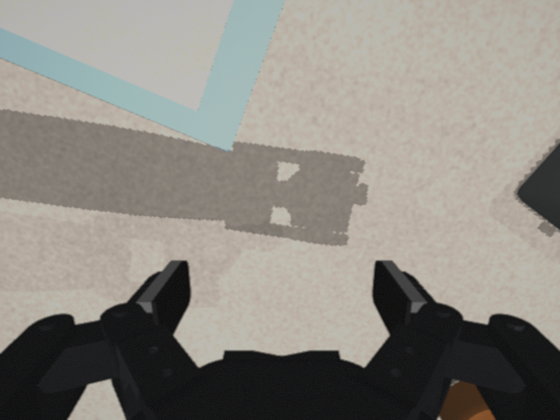

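Candidates: white cassette at top (213,232) / side (264,260), in the stand's end pocket. The others are the pink look-alike at top (266,199) / side (263,228) and the black-knobbed check pieces at top (153,220) and (184,227). I choose the white one and will check it in a close crop.

```bash
python3 - <<'E'
from h import *
t=ld('top0');s=ld('side0')
a=cv2.resize(t['img'][190:270,120:250],None,fx=5,fy=5,interpolation=cv2.INTER_CUBIC)
b=cv2.resize(s['img'][200:360,180:300],None,fx=4.5,fy=3.7,interpolation=cv2.INTER_CUBIC)
cc=cv2.resize(t['img'][140:280,310:440],None,fx=4.2,fy=4.2,interpolation=cv2.INTER_CUBIC)
for n,x in zip('abc',(a,b,cc)): cv2.imwrite(f'pics/crop_{n}.png',cv2.convertScaleAbs(x,alpha=1.4))
for n,u,v,z in [('cass',213,232,.108),('k1',153,220,.064),('k2',184,227,.064),('slot',397,192,.11),('cap',321,302,.014),('pink',266,199,.1),('stand',186,229,.03)]:
    print(n,plane(t,u,v,z).round(4),dep(t,u,v).round(4))
P=cloud(t)
# heights
print('depth ok',(t['depth']>0).mean())
E
```

```text
cass [0.5131 0.1504 0.108 ] [0.5135 0.1507 0.105 ]
k1 [0.543 0.267 0.064] [0.5431 0.2672 0.0629]
k2 [0.529 0.209 0.064] [0.529  0.209  0.0639]
slot [ 0.5818 -0.1839  0.11  ] [ 0.5846 -0.1878  0.0969]
cap [ 0.3855 -0.0499  0.014 ] [ 0.3854 -0.0502  0.0116]
pink [0.5735 0.0552 0.1   ] [0.5757 0.0551 0.0891]
stand [0.5297 0.2107 0.03  ] [0.5263 0.2066 0.0554]
depth ok 0.9960289115646258
```

View pics/crop_a.png

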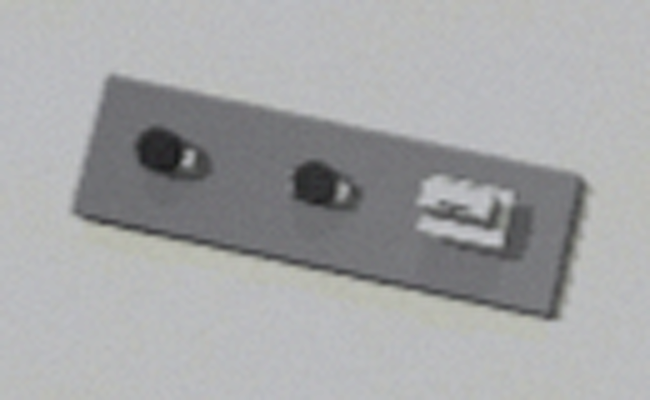

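View pics/crop_b.png

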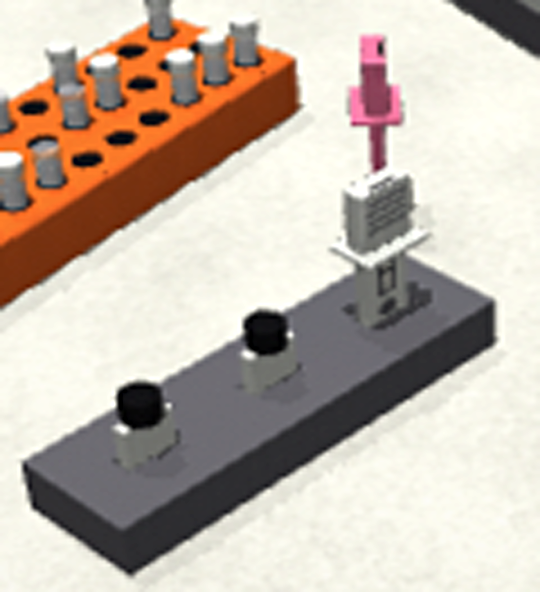

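View pics/crop_c.png

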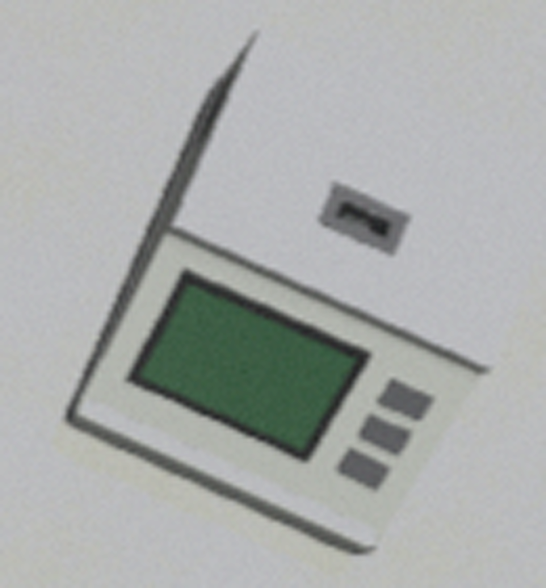

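The crops show the white cassette at crop_b (380,240), in the stand's end pocket. Its framed window is on the face turned towards the robot. The reader's screen also faces the robot, with the slot in crop_c at (362,218).

```bash
python3 - <<'E'
from h import *
import plant
print([n for n in dir(plant) if not n.startswith('_')], getattr(plant,'tips_ahead',None))
t=ld('top0')
img=t['img'].astype(int); P=cloud(t); h=P[...,2]
def rect(mask,z,n):
    cs,_=cv2.findContours(mask.astype(np.uint8),0,1)
    c=max(cs,key=cv2.contourArea)[:,0]
    w=np.array([plane(t,u,v,z)[:2] for u,v in c],np.float32)
    r=cv2.minAreaRect(w); print(n,r,np.round(cv2.boxPoints(r),4).tolist())
# stand top: dark grey at h~0.03
g=img.mean(2); sat=img.max(2)-img.min(2)
v,u=np.mgrid[0:420,0:560]
rect((g<125)&(sat<25)&(u>125)&(u<245)&(v>200)&(v<255)&(abs(h-.03)<.008),.03,'stand')
rect((abs(h-.11)<.004)&(u>310)&(u<440),.11,'readertop')
rect((g<140)&(u>380)&(u<412)&(v>178)&(v<205),.11,'slotframe')
rect((h>.068)&(h<.082)&(u>195)&(u<235)&(v>215)&(v<250),.078,'collar')
m=(h>.09)&(h<.12)&(u>195)&(u<235)&(v>215)&(v<250); print(P[m].mean(0),m.sum(), P[m].max(0))
rect(m,.108,'tab')
m=(u>250)&(u<282)&(v>185)&(v<215); print('pink top',h[m].max(), P[m&(h>.02)].mean(0))
m=(u>165)&(u<305)&(v>105)&(v<175); print('rack',h[m].max())
E
```

```text
['Unreachable', 'get_state', 'read_camera', 'sign_off', 'tips_ahead'] 0.008
stand ((0.5314271450042725, 0.21180948615074158), (0.19033516943454742, 0.05643201619386673), 77.14522552490234) [[0.482699990272522, 0.12530000507831573], [0.5378000140190125, 0.11270000040531158], [0.5800999999046326, 0.29829999804496765], [0.5250999927520752, 0.3109000027179718]]
readertop ((0.5918649435043335, -0.18721336126327515), (0.14995373785495758, 0.09966839104890823), 64.32208251953125) [[0.5145000219345093, -0.23319999873638153], [0.6043000221252441, -0.27639999985694885], [0.6693000197410583, -0.1412000060081482], [0.5794000029563904, -0.09799999743700027]]
slotframe ((0.5828810930252075, -0.1822519600391388), (0.05771876871585846, 0.04671821743249893), 89.32685852050781) [[0.5591999888420105, -0.21080000698566437], [0.60589998960495, -0.21140000224113464], [0.6065999865531921, -0.15369999408721924], [0.5598999857902527, -0.15309999883174896]]
collar ((0.5175957083702087, 0.15304669737815857), (0.03186725825071335, 0.0219261534512043), 77.05362701416016) [[0.5033000111579895, 0.14000000059604645], [0.5246999859809875, 0.13510000705718994], [0.5317999720573425, 0.16609999537467957], [0.5105000138282776, 0.17100000381469727]]
[0.51743667 0.15300213 0.10537296] 101 [0.52449958 0.16665189 0.11057055]
tab ((0.5171105265617371, 0.1529674530029297), (0.027620214968919754, 0.011549086309969425), 77.83256530761719) [[0.5085999965667725, 0.14069999754428864], [0.5198000073432922, 0.13830000162124634], [0.5256999731063843, 0.16529999673366547], [0.5144000053405762, 0.16769999265670776]]
pink top 0.9319460415213032 [0.57357775 0.05570509 0.10524108]
rack 0.9319460415213032
```

Emit:
{"method": "move_arm", "body": {
  "linear": [
    [0.023,0.0315,-0.004],
    [0.023,0.0315,-0.004],
    [0.023,0.0315,-0.004],
    [0.023,0.0315,-0.004],
    [0.023,0.0315,-0.004],
    [0.023,0.0315,-0.004],
    [0.023,0.0315,-0.004],
    [0.023,0.0315,-0.004],
    [0.023,0.0315,-0.004],
    [0.023,0.0315,-0.004],
    [0.023,0.0315,-0.004],
    [0.023,0.0315,-0.004],
    [0.023,0.0315,-0.004],
    [0.023,0.0315,-0.004],
    [0,0,0],
    [0,0,0]
  ],
  "twist": [
    [0,0,3],
    [0,0,3],
    [0,0,3],
    [0,0,3],
    [0,0,3],
    [0,0,3],
    [0,0,3],
    [0,0,3],
    [0,0,3],
    [0,0,3],
    [0,0,3],
    [0,0,3],
    [0,0,3],
    [0,0,3],
    [0,0,0],
    [0,0,0]
  ],
  "grip": 1
}}

```text
time: 1.48
eef_pos: [0.5867, -0.1569, 0.1738]
tcp_rot: [0.837, 0.548, -0.001, -0.003]
contact_force: [0.4, 0.2, -0.2]
opening: 0.996
```

Emit:
{"method": "move_arm", "body": {
  "linear": [
    [-0.004,-0.025,0.006],
    [0,0,0],
    [0,0,0]
  ],
  "twist": [
    [0,0,-2],
    [0,0,0],
    [0,0,0]
  ]
}}

```text
time: 1.73
eef_pos: [0.5817, -0.1814, 0.1784]
tcp_rot: [0.846, 0.533, -0.002, -0.004]
contact_force: [0.1, 0.3, -0.1]
opening: 1.002
```

```bash
cat >> h.py <<'E'
from scipy.spatial.transform import Rotation as Ro
def yaw():
    s=get_state(); R=Ro.from_quat(s['tcp_rot']).as_matrix(); return np.degrees(np.arctan2(R[1,1],R[0,1])),R,s['eef_pos']
E
python3 - <<'E'
from h import *
c=cap('wrist','w_slot'); y,R,p=yaw(); print(y,R[:,2],p,get_state()['time'])
pickle.dump((R,p),open('w_slot_pose.pkl','wb'))
E
```

```text
-25.568643719011398 [-0.00753249  0.00394047 -0.99996387] [ 0.58187667 -0.18195272  0.17877438] 1.7833
```

View pics/w_slot.png

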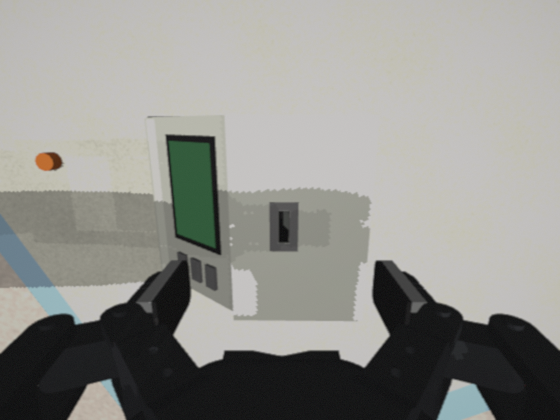

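The slot's grey frame is at (283,227), with the dark channel inside it and the screen on the left. I'll measure the frame.

```bash
python3 - <<'E'
from h import *
c=ld('w_slot'); R,p=pickle.load(open('w_slot_pose.pkl','rb'))
g=cv2.cvtColor(c['img'],6)
print(g[227,255:312]); print(g[195:260,273])
x=cv2.resize(c['img'][190:265,250:315],None,fx=8,fy=8,interpolation=cv2.INTER_NEAREST); cv2.imwrite('pics/slotz.png',cv2.convertScaleAbs(x,alpha=1.8))
E
```

```text
[141 141 141 143 141 142 142 141 141 141 141 141 142 139 119  89  79  77
  79  78  79  79  78  64  37  16  17  13  16  28  39  56  66  68  70  77
  78  79  77  77  78  78  90 116 137 141 141 140 139 140 141 140 140 141
 140 141 141]
[156 155 155 155 155 156 147 107  85  83  81  80  79  79  80  80  79  78
  78  79  80  80  79  80  78  78  79  78  79  79  78  78  79  78  78  77
  77  79  77  78  77  78  78  77  77  77  77  77  77  77  77  77  76  75
  75  82 112 144 152 152 152 151 153 152 152]
```

View pics/slotz.png

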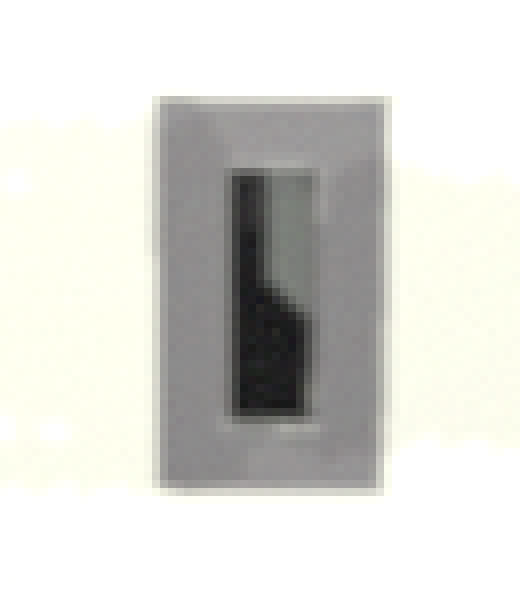

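```bash
cat >> h.py <<'E'
def cross(prof,th):
    i=np.where((prof[:-1]-th)*(prof[1:]-th)<0)[0]
    return [k+(th-prof[k])/(prof[k+1]-prof[k]) for k in i]
def ln(pts,dep):  # fit
    pts=np.array(pts,np.float32); vx,vy,x,y=cv2.fitLine(pts,cv2.DIST_HUBER,0,.01,.01).ravel(); return np.array([vx,vy]),np.array([x,y])
def isect(a,b):
    s=np.linalg.solve(np.array([a[0],-b[0]]).T,b[1]-a[1]); return a[1]+s[0]*a[0]
def rectfit(g,L,Rr,T,B,th):
    # windows: L=(u0,u1,v0,v1)...
    def vert(w):
        o=[]
        for v in range(w[2],w[3]):
            k=cross(g[v,w[0]:w[1]].astype(float),th)
            if k: o.append((w[0]+k[0],v))
        return ln(o,0)
    def hor(w):
        o=[]
        for u in range(w[0],w[1]):
            k=cross(g[w[2]:w[3],u].astype(float),th)
            if k: o.append((u,w[2]+k[0]))
        return ln(o,0)
    l,r,t,b=vert(L),vert(Rr),hor(T),hor(B)
    return [isect(l,t),isect(r,t),isect(r,b),isect(l,b)]
def report(c,cor,z,R,p):
    W=np.array([plane(c,u,v,z) for u,v in cor]); m=W.mean(0)
    e=lambda i,j:np.linalg.norm(W[i]-W[j])*1e3
    print('centre',m.round(5),'w',e(0,1),e(3,2),'h',e(0,3),e(1,2))
    for d in (W[0]-W[3],W[1]-W[2]): print('long-axis yaw', np.degrees(np.arctan2(-d[0],d[1])))
    for d in (W[1]-W[0],W[2]-W[3]): print('short-axis yaw', np.degrees(np.arctan2(d[1],d[0])))
    print('in tool frame', (R.T@(m-p)*1e3).round(2)); return m
E
python3 - <<'E'
from h import *
c=ld('w_slot'); R,p=pickle.load(open('w_slot_pose.pkl','rb'))
g=cv2.cvtColor(c['img'],6)
print('frame');report(c,rectfit(g,(264,275,206,248),(292,304,206,248),(274,294,196,208),(274,294,244,258),112),.11,R,p)
print('chan left/top/bot');report(c,rectfit(g,(273,282,214,239),(286,295,226,239),(281,283,205,216),(281,287,236,246),48),.11,R,p)
P=cloud(c); y,x=np.mgrid[0:420,0:560]; m=(x>240)&(x<340)&(y>180)&(y<300); print(np.median(P[m][:,2]))
E
```

```text
frame
centre [ 0.58284 -0.18126  0.11   ] w 19.7235599710805 20.013334566037834 h 35.675887079340704 35.57693856343302
long-axis yaw -26.03373825918019
long-axis yaw -25.56904801746321
short-axis yaw -25.45328359312813
short-axis yaw -25.175038113700943
in tool frame [ 1.02  1.15 68.77]
chan left/top/bot
centre [ 0.58284 -0.18116  0.11   ] w 6.910750282857991 6.587879017782126 h 22.576266933075143 21.09622620780489
long-axis yaw -25.8031826246902
long-axis yaw -26.377397453279734
short-axis yaw -36.282414434352305
short-axis yaw -23.853087050758887
in tool frame [ 1.11  1.12 68.77]
0.1097047704343972
```

Emit:
{"method": "move_arm", "body": {
  "linear": [
    [-0.0065,0.032,0],
    [-0.0065,0.032,0],
    [-0.0065,0.032,0],
    [-0.0065,0.032,0],
    [-0.0065,0.032,0],
    [-0.0065,0.032,0],
    [-0.0065,0.032,0],
    [-0.0065,0.032,0],
    [-0.0065,0.032,0],
    [-0.0065,0.032,0],
    [0,0,0],
    [0,0,0]
  ],
  "twist": [
    [0,0,1.2],
    [0,0,1.2],
    [0,0,1.2],
    [0,0,1.2],
    [0,0,1.2],
    [0,0,1.2],
    [0,0,1.2],
    [0,0,1.2],
    [0,0,1.2],
    [0,0,1.2],
    [0,0,0],
    [0,0,0]
  ]
}}

```text
time: 2.78
eef_pos: [0.5084, 0.1433, 0.179]
tcp_rot: [0.788, 0.616, -0.001, -0.003]
contact_force: [-0.4, 0.4, -0.3]
opening: 1.0
```

```bash
python3 - <<'E'
from h import *
c=cap('wrist','w_cas'); y,R,p=yaw(); print(y,R[:,2],p,get_state()['time'])
pickle.dump((R,p),open('w_cas_pose.pkl','wb'))
E
```

```text
-14.016549906831669 [-0.0056247   0.00314902 -0.99997922] [0.508465   0.14306997 0.17892566] 2.8333
```

View pics/w_cas.png

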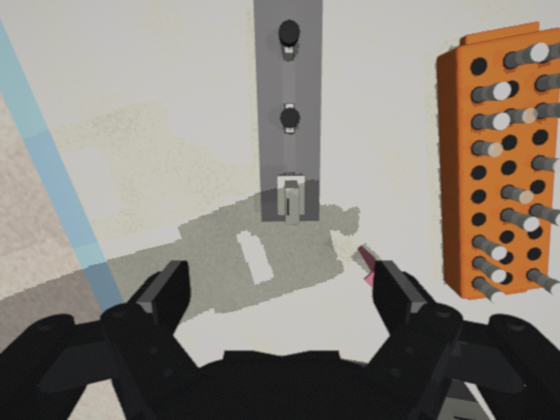

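The cassette is at (290,200), in the stand's end pocket, seen from above. The pink piece is at (370,265), clear of the planned descent.

```bash
python3 - <<'E'
from h import *
c=ld('w_cas')
x=cv2.resize(c['img'][165:235,255:325],None,fx=8,fy=8,interpolation=cv2.INTER_NEAREST); cv2.imwrite('pics/casz.png',cv2.convertScaleAbs(x,alpha=1.3))
P=cloud(c)
for v in range(175,224,4): print(v,(P[v,276:306:3,2]*1e3).astype(int))
E
```

```text
175 [29 29 30 27 38 38 70 71 71 71]
179 [30 74 73 73 73 73 73 74 73 73]
183 [29 73 74 87 88 89 89 89 74 73]
187 [ 29  74  73 101 104 104 104 105  73  73]
191 [ 31  74  72 107 107 107 108 106  73  72]
195 [ 29  73  73 106 107 108 108 107  74  74]
199 [ 30  72  74 107 107 107 107 108  73  73]
203 [ 30  73  74 108 108 107 107 107  74  74]
207 [ 29  74  73 102 107 107 108 107  73  73]
211 [ 29  74  72 101 107 107 108 107  74  74]
215 [ 29  29  29 101 107 108 108 107  30  29]
219 [ 29  29  29  29 106 107 106 107  30  29]
223 [  2   1   0 313 107 107 107 107   0   0]
```

View pics/casz.png

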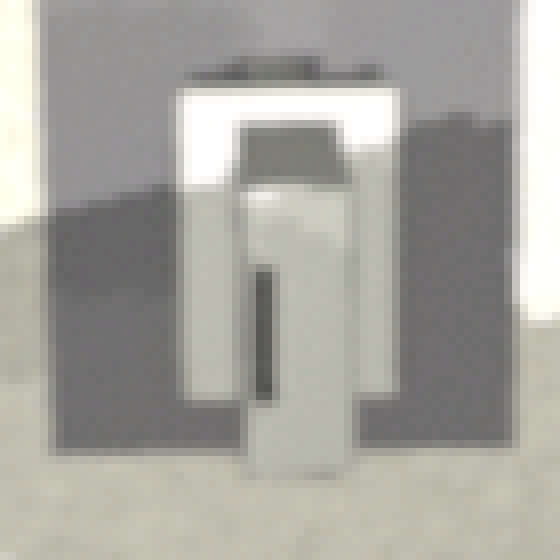

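```bash
python3 - <<'E'
from h import *
c=ld('w_cas'); R,p=pickle.load(open('w_cas_pose.pkl','rb'))
g=cv2.cvtColor(c['img'],6)
print('collar');report(c,rectfit(g,(272,282,192,213),(300,309,188,213),(279,302,171,181),(279,284,211,221),130),.074,R,p)
tab=np.array([[240,188],[352,188],[354,475],[246,475]])/8+[255,165]-.5
print('tab');report(c,tab,.108,R,p)
print('stand'); st=report(c,rectfit(g,(255,268,195,220),(314,328,160,210),(255,256,0,1),(264,282,216,226),118) if 0 else tab,.108,R,p)
E
```

```text
collar
centre [0.51879 0.15644 0.074  ] w 20.125618153334912 20.4765745970491 h 31.515188865108478 31.95751338879111
long-axis yaw -13.734568467987923
long-axis yaw -13.109805789672016
short-axis yaw -13.438247426711378
short-axis yaw -14.67572798400564
in tool frame [ 15.3    7.43 104.91]
tab
centre [0.51879 0.15614 0.108  ] w 9.517416478982827 9.481372810817167 h 25.630996964542994 25.622737334428578
long-axis yaw -12.687137213796758
long-axis yaw -12.767349111029079
short-axis yaw -13.964573388657994
short-axis yaw -13.919353804157224
in tool frame [15.06  7.29 70.91]
stand
centre [0.51879 0.15614 0.108  ] w 9.517416478982827 9.481372810817167 h 25.630996964542994 25.622737334428578
long-axis yaw -12.687137213796758
long-axis yaw -12.767349111029079
short-axis yaw -13.964573388657994
short-axis yaw -13.919353804157224
in tool frame [15.06  7.29 70.91]
```

Emit:
{"method": "move_arm", "body": {
  "linear": [
    [0.0094,0.0121,-0.002],
    [0,0,0],
    [0,0,0]
  ],
  "twist": [
    [0,0,0.8],
    [0,0,0],
    [0,0,0]
  ]
}}

```text
time: 3.08
eef_pos: [0.5185, 0.1521, 0.1768]
tcp_rot: [0.785, 0.619, -0.002, -0.003]
contact_force: [-0.2, -0.2, -0.4]
opening: 1.002
```

```bash
python3 - <<'E'
from h import *
c=cap('wrist','w_cas2'); y,R,p=yaw(); print(y,R[:,2],p,get_state()['time'])
pickle.dump((R,p),open('w_cas2_pose.pkl','wb'))
x=cv2.resize(c['img'][180:255,245:320],None,fx=8,fy=8,interpolation=cv2.INTER_NEAREST); cv2.imwrite('pics/casz2.png',cv2.convertScaleAbs(x,alpha=1.3))
E
```

```text
-13.461943694423802 [-0.0055771   0.00201231 -0.99998242] [0.518579   0.15201944 0.17687479] 3.1333
```

View pics/casz2.png

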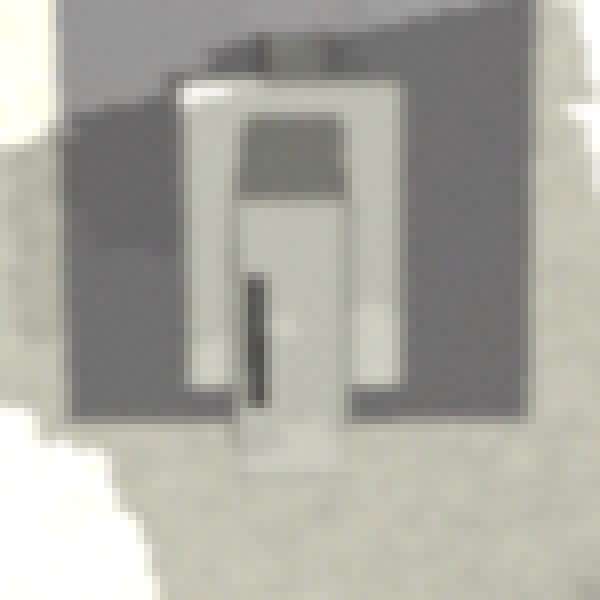

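```bash
python3 - <<'E'
from h import *
c=ld('w_cas2'); R,p=pickle.load(open('w_cas2_pose.pkl','rb'))
g=cv2.cvtColor(c['img'],6)
print('collar');report(c,rectfit(g,(264,273,195,226),(291,300,195,226),(276,292,186,194),(270,274,224,234),130),.074,R,p)
tab=np.array([[238,199],[349,199],[347,470],[237,470]])/8+[245,180]-.5
print('tab');report(c,tab,.108,R,p)
E
```

```text
collar
centre [0.51902 0.15677 0.074  ] w 20.494645013076767 20.862914632015702 h 31.306503538206513 28.087252422105948
long-axis yaw -12.755326739582845
long-axis yaw -12.393275470357304
short-axis yaw -13.815347805565102
short-axis yaw -4.929706017293993
in tool frame [ 4.6500e+00 -7.0000e-02  1.0288e+02]
tab
centre [0.51908 0.15657 0.108  ] w 9.478473529666863 9.691961485639338 h 24.645140905778852 24.635746274916613
long-axis yaw -14.066909035903766
long-axis yaw -13.570637789529304
short-axis yaw -13.417614130889167
short-axis yaw -13.370911705154034
in tool frame [ 4.49 -0.17 68.88]
```

Emit:
{"method": "move_arm", "body": {
  "linear": [
    [0.0008,0.0034,0],
    [0,0,-0.013],
    [0,0,-0.013],
    [0,0,-0.013],
    [0,0,-0.013],
    [0,0,-0.013],
    [0,0,-0.01],
    [0,0,-0.006],
    [0,0,0],
    [0,0,0]
  ],
  "twist": [
    [0,0,0.2],
    [0,0,0],
    [0,0,0],
    [0,0,0],
    [0,0,0],
    [0,0,0],
    [0,0,0],
    [0,0,0],
    [0,0,0],
    [0,0,0]
  ]
}}

```text
time: 3.97
eef_pos: [0.5178, 0.1496, 0.0873]
tcp_rot: [0.787, 0.617, -0.003, -0.003]
contact_force: [1.1, 0.0, 0.7]
opening: 1.0
```

```bash
python3 - <<'E'
from h import *
c=cap('wrist','w_pre'); cap('side','s_pre'); y,R,p=yaw(); print(y,R[:,2],p,get_state()['time'],get_state()['contact_force'])
s=ld('s_pre'); cv2.imwrite('pics/s_prez.png',cv2.resize(s['img'][180:340,180:340],None,fx=3.5,fy=3.5,interpolation=2))
E
```

```text
-13.746821149793409 [-7.09896547e-03  6.46211206e-04 -9.99974593e-01] [0.51809737 0.14971588 0.08799864] 4.0667 [-0.72367944 -0.31092392  0.44055123]
```

View pics/w_pre.png

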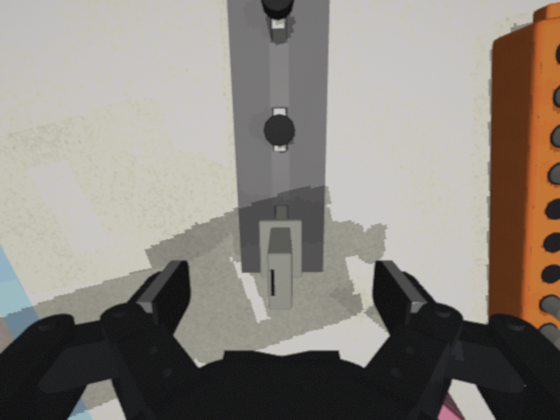

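View pics/s_prez.png

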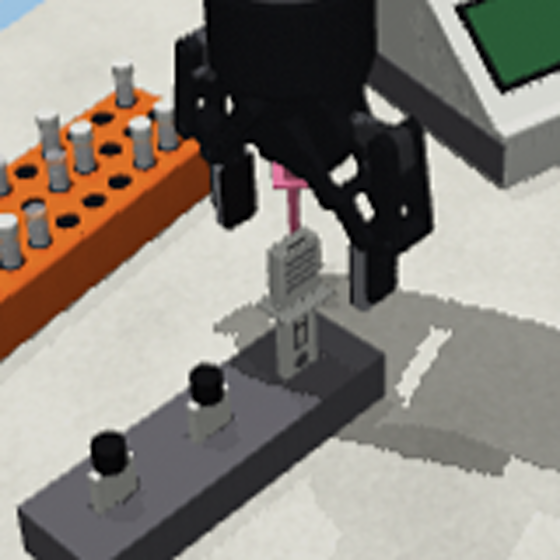

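Emit:
{"method": "move_arm", "body": {
  "linear": [
    [0.0015,0.0055,0],
    [0,0,0],
    [0,0,0]
  ],
  "twist": [
    [0,0,0.4],
    [0,0,0],
    [0,0,0]
  ]
}}

```text
time: 4.32
eef_pos: [0.5214, 0.156, 0.0903]
tcp_rot: [0.784, 0.62, -0.001, -0.001]
contact_force: [-0.2, 0.0, 0.9]
opening: 0.997
```

```bash
python3 - <<'E'
from h import *
c=cap('wrist','w_pre2'); y,R,p=yaw(); print(y,R[:,2],p,get_state()['time'],get_state()['contact_force'])
cv2.imwrite('pics/w_pre2z.png',cv2.resize(c['img'][180:350,140:420],None,fx=2.8,fy=2.8,interpolation=2))
E
```

```text
-13.31001478804528 [-0.00212113  0.00130413 -0.9999969 ] [0.52158401 0.15603725 0.09047781] 4.3667 [ 0.38424204 -0.60662307 -0.43749591]
```

View pics/w_pre2z.png

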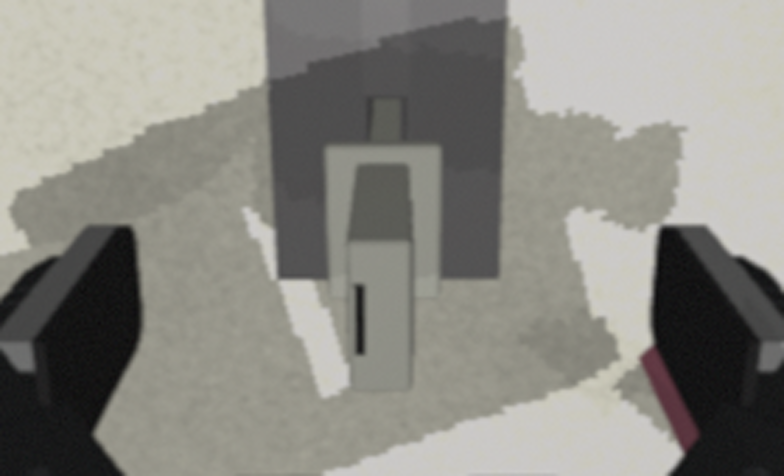

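Emit:
{"method": "move_arm", "body": {
  "linear": [
    [-0.002,0.0005,-0.002],
    [0,0,0],
    [0,0,0]
  ],
  "twist": [
    [0,0,0],
    [0,0,0],
    [0,0,0]
  ]
}}

```text
time: 4.62
eef_pos: [0.52, 0.1569, 0.0893]
tcp_rot: [0.784, 0.621, 0.0, -0.001]
contact_force: [0.5, -0.5, 1.3]
opening: 0.999
```

Emit:
{"method": "move_arm", "body": {
  "linear": [
    [0,0,0],
    [0,0,0],
    [0,0,0],
    [0,0,0],
    [0,0,0],
    [0,0,0],
    [0,0,0],
    [0,0,0],
    [0,0,0],
    [0,0,0]
  ],
  "twist": [
    [0,0,0],
    [0,0,0],
    [0,0,0],
    [0,0,0],
    [0,0,0],
    [0,0,0],
    [0,0,0],
    [0,0,0],
    [0,0,0],
    [0,0,0]
  ],
  "grip": 0,
  "force": 40
}}

```text
time: 5.45
eef_pos: [0.5199, 0.1567, 0.0893]
tcp_rot: [0.784, 0.62, 0.0, -0.001]
contact_force: [-0.6, 0.2, 0.5]
opening: 0.111
```

```bash
python3 - <<'E'
from h import *
c=cap('wrist','w_gr'); y,R,p=yaw(); print(y,R[:,2],p,get_state()['time'],get_state()['contact_force'],get_state()['wrist_torque'],get_state()['opening'])
s=cap('side','s_gr')
a=cv2.resize(c['img'][180:420,140:420],None,fx=2,fy=2,interpolation=2);b=cv2.resize(s['img'][180:340,180:300],(360,480),interpolation=2)
cv2.imwrite('pics/gr.png',np.hstack([a[:,100:460],b]))
E
```

```text
-13.300124691797848 [-1.97901218e-04  1.43726479e-03 -9.99998948e-01] [0.51994897 0.15672061 0.08928843] 5.5 [-0.47153196  0.65143697  0.32944411] [-0.00942311 -0.03401712  0.02491407] 0.11131957407030064
```

View pics/gr.png

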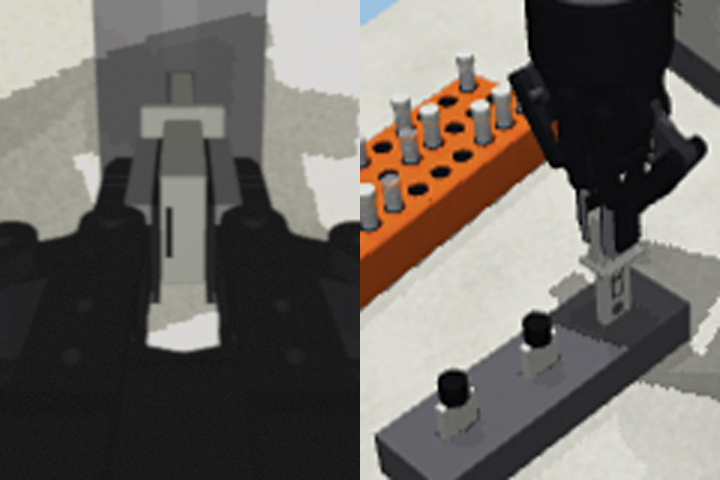

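Emit:
{"method": "move_arm", "body": {
  "linear": [
    [0,0,0.008],
    [0,0,0.01],
    [0,0,0.01],
    [0,0,0.015],
    [0,0,0.02],
    [0,0,0.02],
    [0,0,0.02],
    [0,0,0.02],
    [0,0,0.012],
    [0,0,0],
    [0,0,0]
  ],
  "twist": [
    [0,0,0],
    [0,0,0],
    [0,0,0],
    [0,0,0],
    [0,0,0],
    [0,0,0],
    [0,0,0],
    [0,0,0],
    [0,0,0],
    [0,0,0],
    [0,0,0]
  ]
}}

```text
time: 6.47
eef_pos: [0.5186, 0.1568, 0.2406]
tcp_rot: [0.784, 0.621, 0.003, 0.001]
contact_force: [-0.3, -0.2, -1.0]
opening: 0.111
```

```bash
python3 - <<'E'
from h import *
c=cap('wrist','w_l'); y,R,p=yaw(); print(y,R[:,2],p,get_state()['time'],get_state()['contact_force'],get_state()['wrist_torque'],get_state()['opening'])
pickle.dump((R,p),open('w_l_pose.pkl','wb'))
s=cap('side','s_l')
a=cv2.resize(c['img'][180:420,190:370],(540,580),interpolation=2)
b=cv2.resize(s['img'][130:340,180:330],(400,560),interpolation=2)
cv2.imwrite('pics/l1.png',a);cv2.imwrite('pics/l2.png',b)
E
```

```text
-13.293585302155996 [ 0.00569347  0.00247844 -0.99998072] [0.51882447 0.15683456 0.24069458] 6.5167 [-0.10914234  0.48503842  0.21791484] [-0.02498779 -0.01411233  0.00819785] 0.10826297428283863
```

View pics/l1.png

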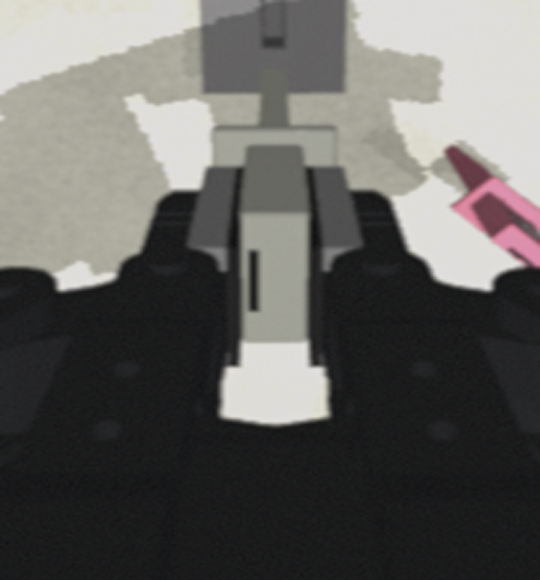

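View pics/l2.png

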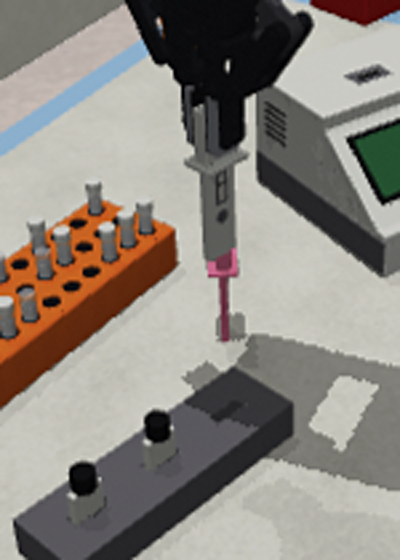

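The cassette is lifted straight, still in the jaws in both views, and its pocket is empty. Next I measure it in the tool frame.

```bash
python3 - <<'E'
from h import *
c=ld('w_l'); R,p=pickle.load(open('w_l_pose.pkl','rb'))
g=cv2.cvtColor(c['img'],6)
tab=np.array([[241,212],[309,212],[307,342],[244,342]])/[3,2.4167]+[190,180]-.5
report(c,tab,p[2]+.0187,R,p)
print(g[300,262:304])
# predicted foot in image if cassette in tool frame at (x,0)
for x in (0,.003):
  for dx,dy in ((.011,-.003),(.011,.003),(-.011,.003)):
    print(x,dx,dy,np.round(proj(c,p+R@np.array([x+dx,dy,.0833])),1))
cv2.imwrite('pics/foot.png',cv2.resize(c['img'][170:260,240:330],None,fx=6,fy=6,interpolation=2))
E
```

```text
centre [0.51852 0.15641 0.25939] w 9.34273452730346 9.123644762102543 h 25.53852664794644 25.54553906590226
long-axis yaw -12.958774338001712
long-axis yaw -13.45032690780025
short-axis yaw -13.481646128743293
short-axis yaw -13.532337851149027
in tool frame [ -0.41  -0.1  -18.7 ]
[ 26  29  26  33  39  38  37  47  91 128 122  68  32  67 121 155 161 160
 159 160 159 160 161 160 160 160 159 160 157 140  99  51  35  38  36  32
  26  24  24  26  27  29]
0 0.011 -0.003 [277.3 206.9]
0 0.011 0.003 [285.5 206.9]
0 -0.011 0.003 [285.5 235.2]
0.003 0.011 -0.003 [277.3 203. ]
0.003 0.011 0.003 [285.5 203. ]
0.003 -0.011 0.003 [285.5 231.4]
```

View pics/foot.png

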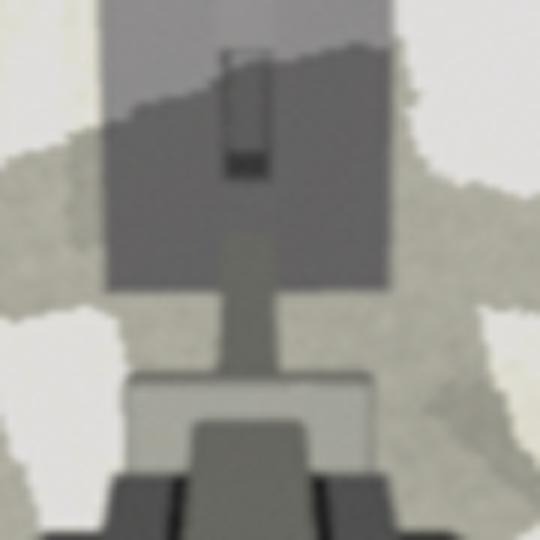

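Emit:
{"method": "move_arm", "body": {
  "linear": [
    [0.0058,-0.0295,0],
    [0.0058,-0.0295,0],
    [0.0058,-0.0295,0],
    [0.0058,-0.0295,0],
    [0.0058,-0.0295,0],
    [0.0058,-0.0295,0],
    [0.0058,-0.0295,0],
    [0.0058,-0.0295,0],
    [0.0058,-0.0295,0],
    [0.0058,-0.0295,0],
    [0.0058,-0.0295,0],
    [0,0,0],
    [0,0,0]
  ],
  "twist": [
    [0,0,-1.1],
    [0,0,-1.1],
    [0,0,-1.1],
    [0,0,-1.1],
    [0,0,-1.1],
    [0,0,-1.1],
    [0,0,-1.1],
    [0,0,-1.1],
    [0,0,-1.1],
    [0,0,-1.1],
    [0,0,-1.1],
    [0,0,0],
    [0,0,0]
  ]
}}

```text
time: 7.65
eef_pos: [0.572, -0.1797, 0.2175]
tcp_rot: [0.847, 0.531, -0.009, -0.015]
contact_force: [0.3, 0.7, -1.1]
opening: 0.104
```

```bash
cat > st.py <<'E'
from h import *
y,R,p=yaw();s=get_state(); print('t',round(s['time'],2),'yaw',round(y,2),'z',R[:,2].round(4),'p',p.round(4),'F',s['contact_force'].round(2),'M',s['wrist_torque'].round(3),'op',round(s['opening'],3))
E
python3 st.py
```

```text
t 7.65 yaw -25.78 z [-0.0304  0.0162 -0.9994] p [ 0.572  -0.1797  0.2175] F [ 0.28  0.69 -1.11] M [ 0.061  0.006 -0.015] op 0.104
```

Emit:
{"method": "move_arm", "body": {
  "linear": [
    [0.0115,-0.001,0],
    [0,0,0],
    [0,0,0]
  ],
  "twist": [
    [-0.93,-1.74,0.15],
    [0,0,0],
    [0,0,0]
  ]
}}

```text
time: 7.9
eef_pos: [0.5815, -0.1791, 0.2132]
tcp_rot: [0.846, 0.533, -0.002, -0.003]
contact_force: [1.2, 0.2, -0.2]
opening: 0.107
```

```bash
python3 st.py
```

```text
t 7.9 yaw -25.63 z [-0.007   0.0037 -1.    ] p [ 0.5815 -0.1791  0.2132] F [ 1.17  0.17 -0.23] M [ 0.021 -0.005  0.003] op 0.107
```

Emit:
{"method": "move_arm", "body": {
  "linear": [
    [0.003,-0.0017,-0.002],
    [0,0,0]
  ],
  "twist": [
    [-0.25,-0.5,0],
    [0,0,0]
  ]
}}

```text
time: 8.07
eef_pos: [0.5838, -0.1789, 0.21]
tcp_rot: [0.846, 0.534, -0.0, -0.0]
contact_force: [0.0, 0.1, -0.2]
opening: 0.109
```

```bash
python3 st.py; python3 - <<'E'
from h import *
c=cap('wrist','w_h'); y,R,p=yaw(); pickle.dump((R,p),open('w_h_pose.pkl','wb'))
cv2.imwrite('pics/w_hz.png',cv2.resize(c['img'][190:290,235:325],None,fx=6,fy=6,interpolation=2))
E
```

```text
t 8.07 yaw -25.5 z [-5.e-04  5.e-04 -1.e+00] p [ 0.5838 -0.1789  0.21  ] F [ 0.01  0.05 -0.19] M [ 0.009 -0.028 -0.001] op 0.109
```

View pics/w_hz.png

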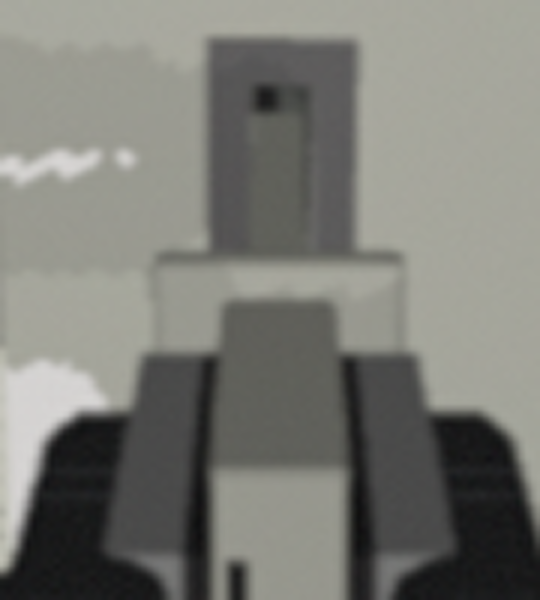

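The foot is at zoom (276,110), nearly over the channel, which spans u 249–309 with its top edge at v 86. I'll compute the remaining offset.

```bash
python3 - <<'E'
from h import *
c=ld('w_h'); R,p=pickle.load(open('w_h_pose.pkl','rb'))
g=cv2.cvtColor(c['img'],6)
def z2(u,v): return 235+u/6-.417,190+v/6-.417
for r in (203,205,210,214,218,225): print(r,g[r,268:300])
print('col',g[190:225,279]); print('col frame',g[190:225,291])
T=lambda u,v,z:(R.T@(plane(c,u,v,z)-p)*1e3).round(2)
fz=p[2]-.0833
print('foot L',T(*z2(250,110),fz),'R',T(*z2(302,110),fz))
print('slot L top',T(*z2(249,86),.11),'R',T(*z2(309,86),.11))
print('frame LT',T(*z2(208,39),.11),'RT',T(*z2(357,39),.11))
E
```

```text
203 [144 121  93  85  85  85  86  86  85  83  81  82  82  83  84  85  88  90
  91  93  93  93  92  92  92  98 124 155 165 166 167 166]
205 [144 120  94  85  87  87  86  86  79  61  36  32  41  60  71  72  68  66
  77  90  93  92  92  92  92 101 133 161 166 166 166 166]
210 [144 121  92  84  85  86  85  88  96  99  97  95  96  95  95  96  93  84
  82  90  94  92  91  91  92 100 133 162 166 166 165 166]
214 [144 120  92  85  84  85  85  85  89  94  95  95  95  94  95  95  94  87
  89  97  94  92  91  91  90 100 132 160 166 166 165 166]
218 [144 119  91  84  85  86  84  85  89  91  95  95  96  96  94  94  94  84
  87  98  95  91  91  91  91 101 133 161 166 166 165 165]
225 [144 120  92  83  83  85  85  86  90  95  96  96  95  95  95  95  94  89
  95  99  93  91  90  91  93 106 137 161 165 165 165 165]
col [167 167 167 167 168 160 123  96  93  92  89  87  87  82  53  32  29  34
  58  86  95  96  96  96  95  95  96  95  95  95  96  96  96  95  96]
col frame [168 168 168 166 167 163 137 104  94  91  92  94  91  92  92  92  92  92
  93  92  91  93  91  91  91  92  91  91  91  92  91  91  91  90  90]
foot L [10.31 -3.5  83.31] R [10.3   2.86 83.3 ]
slot L top [  9.01  -3.9  100.27] R [  9.     3.98 100.26]
frame LT [ 15.33  -9.21 100.28] RT [ 15.31  10.22 100.26]
```

Emit:
{"method": "move_arm", "body": {
  "linear": [
    [-0.0001,-0.0022,-0.006],
    [0,0,0]
  ],
  "twist": [
    [0,0,-0.1],
    [0,0,0]
  ]
}}

```text
time: 8.28
eef_pos: [0.5835, -0.1803, 0.204]
tcp_rot: [0.846, 0.533, -0.0, -0.0]
contact_force: [-0.1, 0.1, -0.6]
opening: 0.107
```

```bash
python3 st.py
```

```text
t 8.28 yaw -25.53 z [-6.e-04  7.e-04 -1.e+00] p [ 0.5835 -0.1803  0.204 ] F [-0.08  0.13 -0.64] M [ 0.017  0.008 -0.013] op 0.107
```

Emit:
{"method": "move_arm", "body": {
  "linear": [
    [0.0003,-0.0007,-0.005],
    [0,0,0]
  ],
  "twist": [
    [0,0,-0.1],
    [0,0,0]
  ]
}}

```text
time: 8.45
eef_pos: [0.5837, -0.1808, 0.1985]
tcp_rot: [0.846, 0.533, -0.0, -0.001]
contact_force: [-0.2, 1.1, -1.2]
opening: 0.108
```

```bash
python3 st.py; python3 - <<'E'
from h import *
c=cap('wrist','w_h2'); y,R,p=yaw(); pickle.dump((R,p),open('w_h2_pose.pkl','wb'))
g=cv2.cvtColor(c['img'],6)
cv2.imwrite('pics/w_hz2.png',cv2.resize(c['img'][185:245,240:320],None,fx=9,fy=9,interpolation=2))
for r in (200,202,206,208,210,215,220): print(r,g[r,268:300])
print('col',g[190:225,280]); print('col frame',g[185:225,291])
E
```

```text
t 8.45 yaw -25.63 z [-8.e-04  8.e-04 -1.e+00] p [ 0.5837 -0.1808  0.1985] F [-0.21  1.08 -1.19] M [-0.022 -0.001 -0.011] op 0.108
200 [106  93  94  94  92  93  94  93  93  94  93  94  93  94  93  93  94  94
  93  93  93  93  93  93  94 106 138 163 167 167 167 167]
202 [106  93  93  95  93  94  93  93  92  91  92  93  93  92  93  92  89  93
  94  94  94  93  93  93  93 108 139 163 168 167 167 167]
206 [ 99  86  87  88  87  87  85  77  62  48  48  55  67  78  79  78  79  83
  85  88  89  89  93  92  93 108 139 164 166 167 167 167]
208 [104  88  87  86  86  86  85  79  63  50  56  61  72  80  83  80  81  78
  79  83  86  90  91  92  93 108 138 162 167 167 167 166]
210 [104  88  85  85  87  86  85  80  70  78  93  97  97  96  95  96  95  87
  80  85  88  91  93  92  93 107 139 162 167 167 166 166]
215 [104  88  85  86  86  86  85  80  77  85  95  97  96  96  96  96  96  91
  87  86  88  91  91  92  93 106 139 162 168 167 166 166]
220 [103  86  86  85  85  86  85  81  83  92  96  96  95  95  95  97  95 100
  98  88  87  91  92  90  94 116 145 163 167 167 166 166]
col [168 168 167 168 169 169 164 137 105  94  93  93  93  93  90  87  67  59
  72  90  97  96  95  96  95  96  96  96  96  95  95  96  95  96  95]
col frame [182 169 167 168 169 168 168 166 168 168 168 163 136 105  93  93  92  93
  93  93  93  92  93  92  90  92  93  92  92  91  92  92  91  92  92  90
  92  90  92  91]
```

View pics/w_hz2.png

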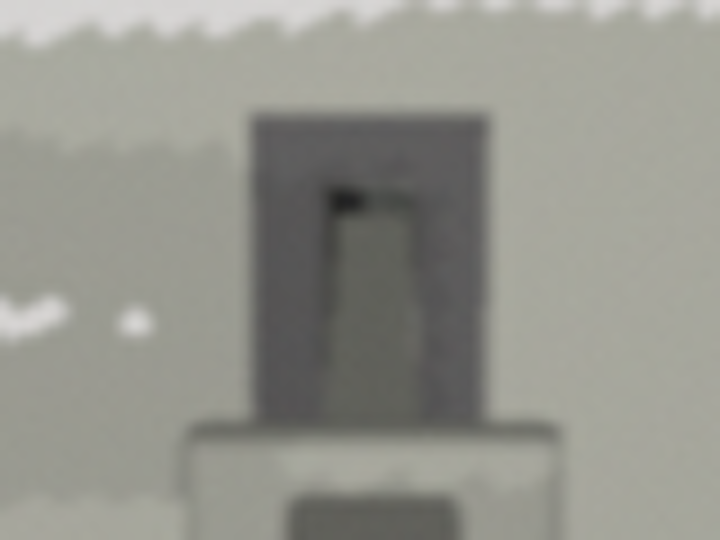

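```bash
python3 - <<'E'
from h import *
c=ld('w_h2'); R,p=pickle.load(open('w_h2_pose.pkl','rb'))
def z2(u,v): return 240+u/9-.44,185+v/9-.44
T=lambda u,v,z:(R.T@(plane(c,u,v,z)-p)*1e3).round(2)
fz=p[2]-.0833
print('foot L',T(*z2(336,210),fz),'R',T(*z2(412,210),fz))
print('slot L top',T(*z2(324,185),.11),'R',T(*z2(420,185),.11))
print('frame LT',T(*z2(252,114),.11),'RT',T(*z2(487,114),.11))
E
```

```text
foot L [10.53 -3.59 83.3 ] R [10.53  2.59 83.3 ]
slot L top [11.08 -4.68 89.29] R [11.08  3.32 89.29]
frame LT [ 17.15 -10.59  89.29] RT [17.14  8.84 89.29]
```

Foot and slot agree to within 0.3 mm, so I'll ease it in.

Emit:
{"method": "move_arm", "body": {
  "linear": [
    [-0.0003,-0.0001,-0.003],
    [0,0,-0.002]
  ],
  "twist": [
    [0,0,0],
    [0,0,0]
  ]
}}

```text
time: 8.67
eef_pos: [0.5841, -0.1814, 0.1947]
tcp_rot: [0.846, 0.533, 0.001, 0.0]
contact_force: [-0.3, 0.3, -0.9]
opening: 0.108
```

```bash
python3 st.py
```

```text
t 8.67 yaw -25.64 z [ 1.4e-03 -3.0e-04 -1.0e+00] p [ 0.5841 -0.1814  0.1947] F [-0.27  0.27 -0.85] M [-0.023  0.019 -0.007] op 0.108
```

Emit:
{"method": "move_arm", "body": {
  "linear": [
    [-0.0007,0.0005,0]
  ],
  "twist": [
    [0,0.08,0]
  ]
}}

```text
time: 8.75
eef_pos: [0.5832, -0.1809, 0.1942]
tcp_rot: [0.846, 0.533, -0.0, -0.0]
contact_force: [-0.3, -0.6, -1.4]
opening: 0.109
```

Emit:
{"method": "move_arm", "body": {
  "linear": [
    [0,0,-0.001]
  ],
  "twist": [
    [0,0,0]
  ]
}}

```text
time: 8.83
eef_pos: [0.5832, -0.1809, 0.1933]
tcp_rot: [0.846, 0.533, -0.0, -0.0]
contact_force: [-0.0, -0.4, -0.5]
opening: 0.106
```

```bash
python3 st.py
```

```text
t 8.83 yaw -25.65 z [-4.e-04 -1.e-04 -1.e+00] p [ 0.5832 -0.1809  0.1933] F [-0.03 -0.44 -0.51] M [0.024 0.009 0.019] op 0.106
```

Emit:
{"method": "move_arm", "body": {
  "linear": [
    [0.0002,0,-0.002]
  ],
  "twist": [
    [0,0,0]
  ]
}}

```text
time: 8.92
eef_pos: [0.5835, -0.1809, 0.1914]
tcp_rot: [0.846, 0.533, -0.0, 0.0]
contact_force: [0.4, 0.4, -0.7]
opening: 0.107
```

Emit:
{"method": "move_arm", "body": {
  "linear": [
    [0,0,-0.002]
  ],
  "twist": [
    [0,0,0]
  ]
}}

```text
time: 9.0
eef_pos: [0.5836, -0.181, 0.1894]
tcp_rot: [0.846, 0.533, -0.0, 0.0]
contact_force: [-0.5, 0.2, -0.1]
opening: 0.112
```

```bash
python3 st.py;python3 - <<'E'
from h import *
c=cap('wrist','w_i'); s=cap('side','s_i')
cv2.imwrite('pics/w_iz.png',np.hstack([cv2.resize(c['img'][185:245,240:320],(480,360),interpolation=2),cv2.resize(s['img'][90:180,265:345],(320,360),interpolation=2)]))
E
```

```text
t 9.0 yaw -25.65 z [ 2.e-04 -4.e-04 -1.e+00] p [ 0.5836 -0.181   0.1894] F [-0.48  0.25 -0.09] M [-0.023  0.035  0.003] op 0.112
```

View pics/w_iz.png

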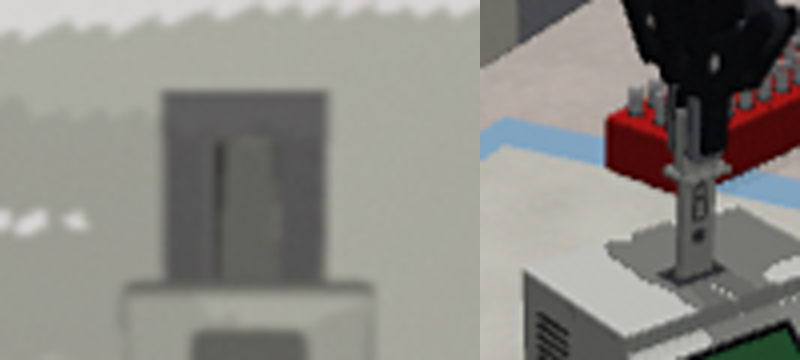

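The foot has entered the slot by about 4 mm without force; the wrist and side views agree. I continue in small steps, watching the force.

Emit:
{"method": "move_arm", "body": {
  "linear": [
    [-0.0003,0.0001,-0.002],
    [0,0,-0.002]
  ],
  "twist": [
    [0,0,0],
    [0,0,0]
  ]
}}

```text
time: 9.27
eef_pos: [0.5833, -0.1808, 0.1851]
tcp_rot: [0.846, 0.533, -0.0, 0.0]
contact_force: [-0.1, 0.2, -0.7]
opening: 0.115
```

Emit:
{"method": "move_arm", "body": {
  "linear": [
    [0,0,-0.002],
    [0,0,-0.002]
  ],
  "twist": [
    [0,0,0],
    [0,0,0]
  ]
}}

```text
time: 9.43
eef_pos: [0.5833, -0.1809, 0.1808]
tcp_rot: [0.846, 0.533, 0.0, 0.0]
contact_force: [-0.6, -0.1, -0.2]
opening: 0.104
```

```bash
python3 st.py
```

```text
t 9.43 yaw -25.65 z [ 3.e-04 -5.e-04 -1.e+00] p [ 0.5833 -0.1809  0.1808] F [-0.57 -0.08 -0.18] M [-0.016 -0.019 -0.007] op 0.104
```

Emit:
{"method": "move_arm", "body": {
  "linear": [
    [0,0,-0.002],
    [0,0,-0.002]
  ],
  "twist": [
    [0,0,0],
    [0,0,0]
  ]
}}

```text
time: 9.6
eef_pos: [0.5831, -0.1807, 0.1764]
tcp_rot: [0.846, 0.533, -0.0, -0.0]
contact_force: [0.3, -0.3, 0.9]
opening: 0.109
```

Emit:
{"method": "move_arm", "body": {
  "linear": [
    [0,0,-0.002],
    [0,0,-0.002]
  ],
  "twist": [
    [0,0,0],
    [0,0,0]
  ]
}}

```text
time: 9.77
eef_pos: [0.5828, -0.1806, 0.1722]
tcp_rot: [0.846, 0.533, -0.001, -0.001]
contact_force: [-0.3, 0.9, 2.6]
opening: 0.107
```

```bash
python3 st.py
```

```text
t 9.77 yaw -25.64 z [-1.6e-03  4.0e-04 -1.0e+00] p [ 0.5828 -0.1806  0.1722] F [-0.27  0.9   2.63] M [0.093 0.189 0.045] op 0.107
```

Emit:
{"method": "move_arm", "body": {
  "linear": [
    [0.0005,-0.0002,-0.002],
    [0,0,-0.002]
  ],
  "twist": [
    [0,-0.1,0],
    [0,0,0]
  ]
}}

```text
time: 9.93
eef_pos: [0.5829, -0.1806, 0.1682]
tcp_rot: [0.846, 0.533, -0.0, -0.001]
contact_force: [-0.7, 1.1, 1.6]
opening: 0.107
```

```bash
python3 st.py
```

```text
t 9.93 yaw -25.64 z [-0.0013  0.0011 -1.    ] p [ 0.5829 -0.1806  0.1682] F [-0.74  1.09  1.57] M [ 0.149  0.281 -0.001] op 0.107
```

Emit:
{"method": "move_arm", "body": {
  "linear": [
    [0.0002,-0.0001,-0.002],
    [0,0,-0.002]
  ],
  "twist": [
    [0,0,0],
    [0,0,0]
  ]
}}

```text
time: 10.1
eef_pos: [0.583, -0.1806, 0.164]
tcp_rot: [0.846, 0.533, -0.0, -0.001]
contact_force: [-1.3, 0.2, 0.7]
opening: 0.107
```

```bash
python3 st.py
```

```text
t 10.1 yaw -25.64 z [-0.0018  0.0014 -1.    ] p [ 0.583  -0.1806  0.164 ] F [-1.31  0.2   0.69] M [ 0.103  0.254 -0.038] op 0.107
```

Emit:
{"method": "move_arm", "body": {
  "linear": [
    [0.0003,-0.0002,-0.002],
    [0,0,-0.002]
  ],
  "twist": [
    [-0.05,-0.1,0],
    [0,0,0]
  ]
}}

```text
time: 10.27
eef_pos: [0.5829, -0.1805, 0.1593]
tcp_rot: [0.846, 0.533, -0.0, -0.001]
contact_force: [-0.8, 0.4, 1.7]
opening: 0.108
```

Emit:
{"method": "move_arm", "body": {
  "linear": [
    [0,0,-0.0015],
    [0,0,-0.0015]
  ],
  "twist": [
    [0,0,0],
    [0,0,0]
  ]
}}

```text
time: 10.43
eef_pos: [0.5829, -0.1805, 0.1558]
tcp_rot: [0.846, 0.533, -0.0, -0.001]
contact_force: [-1.7, 0.9, 1.5]
opening: 0.108
```

```bash
python3 st.py
```

```text
t 10.43 yaw -25.63 z [-0.0011  0.0011 -1.    ] p [ 0.5829 -0.1805  0.1558] F [-1.65  0.89  1.48] M [0.199 0.361 0.023] op 0.108
```

Emit:
{"method": "move_arm", "body": {
  "linear": [
    [0.0002,-0.0001,-0.001],
    [0,0,-0.001]
  ],
  "twist": [
    [-0.05,-0.05,0],
    [0,0,0]
  ]
}}

```text
time: 10.6
eef_pos: [0.5829, -0.1805, 0.1533]
tcp_rot: [0.846, 0.533, -0.0, -0.0]
contact_force: [-2.4, 1.1, 1.2]
opening: 0.111
```

Emit:
{"method": "move_arm", "body": {
  "linear": [
    [0,0,-0.001],
    [0,0,-0.001]
  ],
  "twist": [
    [0,0,0],
    [0,0,0]
  ]
}}

```text
time: 10.77
eef_pos: [0.5829, -0.1805, 0.151]
tcp_rot: [0.846, 0.533, -0.0, -0.0]
contact_force: [-1.7, 0.4, 1.5]
opening: 0.109
```

Emit:
{"method": "move_arm", "body": {
  "linear": [
    [0,0,-0.001],
    [0,0,-0.001]
  ],
  "twist": [
    [0,0,0],
    [0,0,0]
  ]
}}

```text
time: 10.93
eef_pos: [0.5829, -0.1805, 0.1488]
tcp_rot: [0.846, 0.533, -0.0, -0.0]
contact_force: [-1.3, -0.3, 2.1]
opening: 0.112
```

Emit:
{"method": "move_arm", "body": {
  "linear": [
    [0,0,-0.001],
    [0,0,-0.001]
  ],
  "twist": [
    [0,0,0],
    [0,0,0]
  ]
}}

```text
time: 11.1
eef_pos: [0.5829, -0.1805, 0.1467]
tcp_rot: [0.846, 0.533, -0.0, -0.0]
contact_force: [-2.2, 1.2, 1.9]
opening: 0.105
```

```bash
python3 st.py
```

```text
t 11.1 yaw -25.63 z [-9.e-04  5.e-04 -1.e+00] p [ 0.5829 -0.1805  0.1467] F [-2.22  1.18  1.86] M [ 0.154  0.341 -0.036] op 0.105
```

Emit:
{"method": "move_arm", "body": {
  "linear": [
    [0,0,-0.001],
    [0,0,-0.001]
  ],
  "twist": [
    [0,0,0],
    [0,0,0]
  ]
}}

```text
time: 11.27
eef_pos: [0.5829, -0.1805, 0.1445]
tcp_rot: [0.846, 0.533, -0.0, -0.0]
contact_force: [-2.3, 0.5, 0.4]
opening: 0.11
```

Emit:
{"method": "move_arm", "body": {
  "linear": [
    [0,0,-0.001],
    [0,0,-0.001]
  ],
  "twist": [
    [0,0,0],
    [0,0,0]
  ]
}}

```text
time: 11.43
eef_pos: [0.5829, -0.1805, 0.1423]
tcp_rot: [0.846, 0.533, -0.0, -0.0]
contact_force: [-1.5, 0.9, 0.9]
opening: 0.109
```

Emit:
{"method": "move_arm", "body": {
  "linear": [
    [0,0,-0.001],
    [0,0,-0.001]
  ],
  "twist": [
    [0,0,0],
    [0,0,0]
  ]
}}

```text
time: 11.6
eef_pos: [0.5829, -0.1805, 0.14]
tcp_rot: [0.846, 0.533, -0.0, -0.0]
contact_force: [-2.0, 0.4, 1.2]
opening: 0.11
```

Emit:
{"method": "move_arm", "body": {
  "linear": [
    [0,0,-0.001],
    [0,0,-0.001]
  ],
  "twist": [
    [0,0,0],
    [0,0,0]
  ]
}}

```text
time: 11.77
eef_pos: [0.5829, -0.1805, 0.1378]
tcp_rot: [0.846, 0.533, -0.0, -0.0]
contact_force: [-2.0, 1.1, 1.7]
opening: 0.107
```

Emit:
{"method": "move_arm", "body": {
  "linear": [
    [0,0,-0.001],
    [0,0,-0.0007]
  ],
  "twist": [
    [0,0,0],
    [0,0,0]
  ]
}}

```text
time: 11.93
eef_pos: [0.5829, -0.1805, 0.136]
tcp_rot: [0.846, 0.533, -0.0, -0.0]
contact_force: [-1.6, 1.1, 3.2]
opening: 0.108
```

```bash
python3 st.py;python3 - <<'E'
from h import *
s=cap('side','s_j')
cv2.imwrite('pics/s_jz.png',cv2.resize(s['img'][90:190,265:365],(600,600),interpolation=2))
E
```

```text
t 11.93 yaw -25.63 z [-1.e-03  5.e-04 -1.e+00] p [ 0.5829 -0.1805  0.136 ] F [-1.58  1.08  3.16] M [ 0.181  0.376 -0.02 ] op 0.108
```

View pics/s_jz.png

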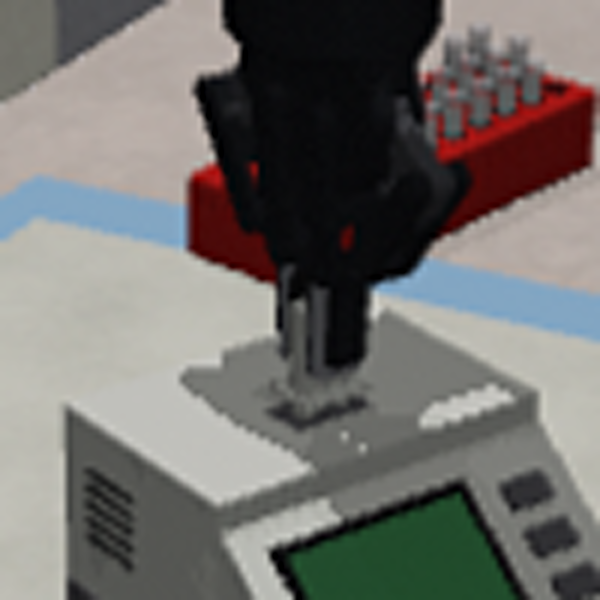

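The side view shows the collar at about (320,385), a few mm above the reader's top. Fz has risen slightly, perhaps from the feeler pin. I continue in smaller steps.

Emit:
{"method": "move_arm", "body": {
  "linear": [
    [0,0,-0.0007],
    [0,0,-0.0007]
  ],
  "twist": [
    [0,0,0],
    [0,0,0]
  ]
}}

```text
time: 12.15
eef_pos: [0.5829, -0.1805, 0.1346]
tcp_rot: [0.846, 0.533, -0.0, -0.001]
contact_force: [-2.1, 0.7, 2.2]
opening: 0.112
```

Emit:
{"method": "move_arm", "body": {
  "linear": [
    [0,0,-0.0007],
    [0,0,-0.0005]
  ],
  "twist": [
    [0,0,0],
    [0,0,0]
  ]
}}

```text
time: 12.32
eef_pos: [0.583, -0.1805, 0.1341]
tcp_rot: [0.846, 0.533, -0.0, -0.001]
contact_force: [-3.0, 1.8, 5.9]
opening: 0.109
```

Emit:
{"method": "move_arm", "body": {
  "linear": [
    [0,0,-0.001]
  ],
  "twist": [
    [0,0,0]
  ]
}}

```text
time: 12.4
eef_pos: [0.5831, -0.1806, 0.1341]
tcp_rot: [0.846, 0.533, -0.0, -0.001]
contact_force: [-3.9, 2.5, 7.8]
opening: 0.107
```

Emit:
{"method": "move_arm", "body": {
  "linear": [
    [0,0,-0.001]
  ],
  "twist": [
    [0,0,0]
  ]
}}

```text
time: 12.48
eef_pos: [0.5832, -0.1806, 0.1341]
tcp_rot: [0.846, 0.533, -0.001, -0.001]
contact_force: [-4.0, 1.9, 5.4]
opening: 0.112
```

```bash
python3 st.py
```

```text
t 12.48 yaw -25.62 z [-1.6e-03  6.0e-04 -1.0e+00] p [ 0.5832 -0.1806  0.1341] F [-4.01  1.91  5.41] M [0.411 0.853 0.007] op 0.112
```

Emit:
{"method": "move_arm", "body": {
  "linear": [
    [-0.0003,0.0001,-0.002]
  ],
  "twist": [
    [0,0,0]
  ]
}}

```text
time: 12.57
eef_pos: [0.5833, -0.1806, 0.134]
tcp_rot: [0.846, 0.533, -0.0, -0.001]
contact_force: [-4.7, 2.1, 13.4]
opening: 0.11
```

```bash
python3 st.py
```

```text
t 12.57 yaw -25.61 z [-1.3e-03  4.0e-04 -1.0e+00] p [ 0.5833 -0.1806  0.134 ] F [-4.69  2.14 13.45] M [ 0.506  1.077 -0.03 ] op 0.11
```

Emit:
{"method": "move_arm", "body": {
  "linear": [
    [-0.0004,0.0002,0],
    [0,0,-0.0007]
  ],
  "twist": [
    [0,0,0],
    [0,0,0]
  ]
}}

```text
time: 12.73
eef_pos: [0.583, -0.1805, 0.1341]
tcp_rot: [0.846, 0.533, -0.0, -0.0]
contact_force: [-2.1, 1.1, 6.0]
opening: 0.109
```

```bash
python3 st.py
```

```text
t 12.73 yaw -25.61 z [-8.e-04  1.e-04 -1.e+00] p [ 0.583  -0.1805  0.1341] F [-2.14  1.07  5.99] M [0.316 0.679 0.004] op 0.109
```

Emit:
{"method": "move_arm", "body": {
  "linear": [
    [0,0,0],
    [0,0,0],
    [0,0,0],
    [0,0,0],
    [0,0,0],
    [0,0,0]
  ],
  "twist": [
    [0,0,0],
    [0,0,0],
    [0,0,0],
    [0,0,0],
    [0,0,0],
    [0,0,0]
  ],
  "grip": 1
}}

```text
time: 13.23
eef_pos: [0.5846, -0.1815, 0.1323]
tcp_rot: [0.846, 0.533, 0.001, 0.002]
contact_force: [-0.2, -0.9, -0.4]
opening: 0.943
```

```bash
python3 st.py; python3 - <<'E'
from h import *
c=cap('wrist','w_r');cv2.imwrite('pics/w_rz.png',c['img'])
E
```

```text
t 13.23 yaw -25.63 z [ 0.0049 -0.0026 -1.    ] p [ 0.5846 -0.1815  0.1323] F [-0.19 -0.87 -0.44] M [-0.022 -0.038  0.004] op 0.943
```

View pics/w_rz.png

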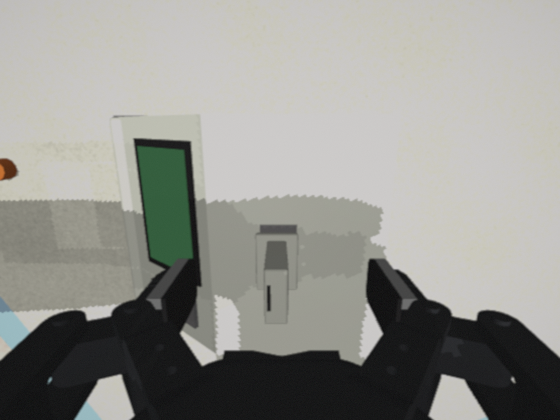

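The jaws are clear on both sides and the cassette stands at (276,290), with its marked side towards the screen. I'll withdraw straight up and then back away.

Emit:
{"method": "move_arm", "body": {
  "linear": [
    [0,0,0.012],
    [0,0,0.02],
    [0,0,0.025],
    [0,0,0.025],
    [0,0,0.025],
    [0,-0.03,0.02],
    [0,-0.035,0.01],
    [0,-0.035,0],
    [0,-0.035,0],
    [0,-0.035,0],
    [0,-0.03,0],
    [0,0,0],
    [0,0,0]
  ],
  "twist": [
    [0,0,0],
    [0,0,0],
    [0,0,0],
    [0,0,0],
    [0,0,0],
    [0,0,0],
    [0,0,0],
    [0,0,0],
    [0,0,0],
    [0,0,0],
    [0,0,0],
    [0,0,0],
    [0,0,0]
  ]
}}

```text
time: 14.37
eef_pos: [0.5825, -0.3885, 0.2904]
tcp_rot: [0.845, 0.535, 0.003, 0.009]
contact_force: [0.5, 0.4, -0.5]
opening: 1.0
```

```bash
python3 st.py; python3 - <<'E'
from h import *
t=cap('top','t_f');s=cap('side','s_f')
P=cloud(t); h=P[...,2]; v,u=np.mgrid[0:420,0:560]
m=(abs(P[...,0]-.583)<.03)&(abs(P[...,1]+.1815)<.03)&(h>.1)&(h<.2)
H=h[m]; print('top of tab',np.percentile(H,[50,90,97,99.5]),H.max())
tt=m&(h>.145); print('tab',P[tt].mean(0),tt.sum())
cm=m&(h>.114)&(h<.128); print('collar',np.median(h[cm]) if cm.any() else None,cm.sum())
P0=cloud(ld('top0'))
a=cv2.resize(t['img'][140:260,330:450],(400,400),interpolation=2);b=cv2.resize(s['img'][120:220,265:365],(400,400),interpolation=2)
cv2.imwrite('pics/fz.png',np.hstack([a,b]))
E
```

```text
t 14.37 yaw -25.35 z [ 0.0142 -0.0114 -0.9998] p [ 0.5825 -0.3885  0.2904] F [ 0.48  0.41 -0.53] M [ 0.028  0.031 -0.015] op 1.0
top of tab [0.10996279 0.14466691 0.15225394 0.15338507] 0.15453387304228935
tab [ 0.58112371 -0.18239942  0.15113427] 104
collar 0.11855798563922118 113
```

View pics/fz.png

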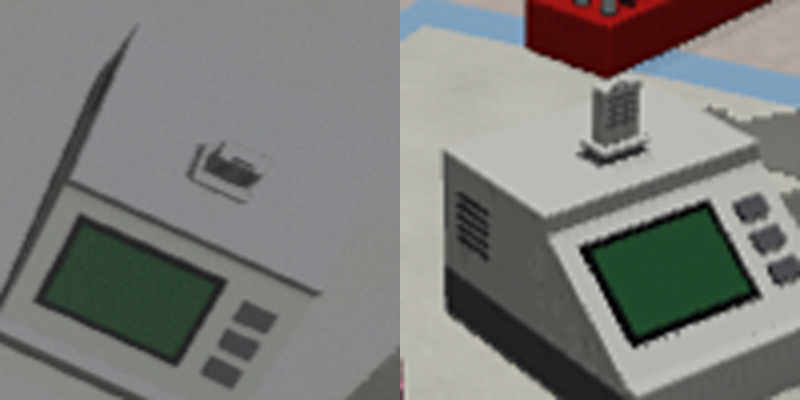

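View pics/t_f.png

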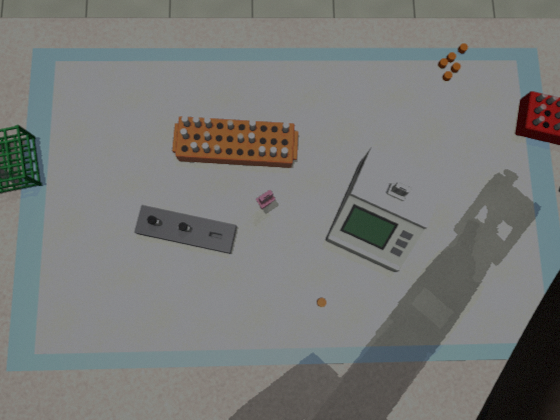

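Tab top is at about 0.152 m, which puts the foot about 59 mm below the mouth, as at the hard stop. The stand's pocket at top (215,235) is empty. The check pieces, rack, cap and pink piece look to be where they were.

```bash
python3 - <<'E'
from h import *
a=ld('top0')['img'].astype(int);b=ld('t_f')['img'].astype(int)
for n,(u,v) in dict(k1=(153,220),k2=(184,227),cap=(321,302),rack=(235,140),pink=(266,199)).items():
    print(n,abs(a-b)[v-9:v+10,u-9:u+10].mean().round(2))
print(sign_off())
E
```

```text
k1 2.12
k2 2.16
cap 2.86
rack 2.26
pink 2.42
the job is handed in; nothing more can be done
None
```

The cassette is in the reader's slot, down on its seat and let go. Its window faces the sloping screen, and the job was handed in at about 14.5 s of the 54 s allowed.

- **Insertion:** it went past the spring at about 2–3 N. It then met a hard stop about 59 mm below the mouth, where a final push peaked at about 13 N at the wrist without any further movement. I eased off to about 6 N before opening the jaws.
- **After release:** the top camera puts the tab top at about 0.152 m and the collar's upper face about 8.5 mm above the reader's top. By my height estimate from the grasp that upper face should be about 9 mm up, so it shows no sign of having risen.
- **Other things:** the before and after pictures show the two check pieces, rack, cap and pink look-alike unmoved. The arm was well clear of everything.
- **Disagreements:** the top and wrist cameras differed by up to about 3 mm on the cassette's position. I used the wrist view of the foot against the slot for the fit. I could not read the seat switch itself, so seating rests on the felt stop and the height check.

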